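# Clamp the plated panel and hold the thickness gauge on its ring mark

## Robot

A 6-joint arm with a two-finger parallel gripper is mounted at the origin on a cart in front of the work surface, level with it; the furniture and walls round the work are solid. World frame = base frame: x ahead of the robot, y to its left, z up, the work surface at z = 0. Lengths are in m, angles in rad, forces in N, time in s.
With the tool pointing down it reaches from about 0.375 to 0.9 m from the base axis. Payload 3.1 kg.
Tool frame: the origin (TCP) lies on the centre line of the jaws, within the pads' length; the fingertips stand 11 mm ahead of it and the grasp point (between the pads) lies 8 mm behind it; x points along the fingers, y is the direction in which the jaws open and shut, and the axes are right-handed (so a half turn about x gives the same grasp; the last joint's range is limited). The gripper opens to 87 mm and grips with 3 to 60 N. Pads are 19 mm wide; open, the fingers measure 117 mm over their backs; the gripper's body (75 mm by 190 mm) begins 51 mm behind the grasp point.
Start: joints at [0.97, 0.527, 1.433, -0, 1.181, -0.178], TCP at [0.256, 0.57, 0.234] pointing down, gripper open.
Joint ranges: [-3.08, 3.08], [-0.75, 2.2], [0.22, 2.44], [-1.43, 4.57], [0, 2.65], [-2.85, 2.85]. Speed limits (rad/s): [2.79, 2.79, 3.14, 3.14, 3.14, 3.14].

## Interface

Orientations are given as a unit quaternion [x, y, z, w].
In Python, from rig import robot, camera, camera_info gives the robot as it stands.
- The arm moves only by the shell command python3 -m inch 'ROWS' [FORCE]. ROWS is JSON, a list that holds one entry, the list of rows, each a list of 5 numbers: the shift along the tool's x, y, z in cm, then the turn about the tool's x in rad, then the opening, from 0 (shut) to 1 (fully open). A call has 1 to 8 rows; each row shifts and turns the pose as measured when the row begins, along the tool's axes as they then stand; what a row does not reach is not made up. A row lasts 1/12 s, in which the tool goes at most 41.7 mm and 7.16 degrees, less where a joint would pass 70% of its speed; a pose out of reach is approached as far as the arm can. A call with a gripper value outside its range is refused whole. The fingers move at their own pace and stop on an object; FORCE is the grip in N (left out, the last holds). Time passes only in rows, so rows that do not move let the fingers close. It gives the time, the measured TCP pose, the force and the opening at its end, in the units of the state.
- robot.get_obs(): the state, without advancing time (a new reading comes with each control period).
- camera(name): name is "side" or "top"; returns the picture (400x640x3 uint8, red, green, blue); there is no depth.
- camera_info(name): a dict with "camera_matrix" (3x3 intrinsics, pixels), "rvec" (rotation vector, rad) and "tvec" (3), from world to camera coordinates, as OpenCV has them. Camera axes: x right, y down, z forward; pixel columns grow to the right and rows downward; lengths in m; the calibration is good to about 2 mm. A picture is of the moment at which its call begins. camera_info takes no time and is no camera call.
- robot.hand_in(): hands the job in, once; it reports no verdict.
The state is a dict: "time": time; "q": joint angles; "joint_velocities": joint speeds; "joint_torque": joint torques, N m; "position": TCP position; "tool_rot": TCP orientation; "ft_force": force on the tool from outside, world axes, zero at the start; "moment": the same for the moment, N m; "grip_width": finger opening in m.
Only numpy, scipy, OpenCV 4.12 (cv2) and the standard library are available. Lean on these libraries where they do the work, as an engineer would, in place of code of your own. Each camera call takes 0.05 s, during which the arm holds its last target. There are 200 camera calls.

## Task

First, before taking up the gauge, press the open blue clamp frame shut over the plated test panel until it snaps fully home. Then lift the white pen gauge out of its grey stand and hold its brass tip inside the black ring marked on the panel, the pen standing square to the sloping panel and pressed so lightly that the sprung tip goes only part of its way in. Finish while still holding the gauge there: do not put it down or let go, and leave everything else on the bench undisturbed.

Things in the scene. Friction and masses are not known exactly. Their poses are not given: they have to be found in the camera images.
- holder: sloping panel holder, fixed to the bench (position and yaw vary): grey foot plate 170 x 116 x 8 mm with a dark bed 126 x 108 mm above it. Origin on the bench under the middle of the bed; its x axis points level from the low front edge to the high back edge, y along the hinge, z up. The bed's top face rises towards the back at 12 degrees, passes 46 mm above the origin, and its square-out direction leans towards the front (-x)
- panel: flat test panel 90 (along the slope) x 72 x 2.5 mm lying on the bed, held firmly, metal grey with a brass-coloured strip at its upper end. Origin at the centre of its top face; z points square out of the face, x up the slope, y along the hinge
- spot (a point): centre of the ring drawn on the panel's top face (black ring, 13 mm inside and 17 mm outside diameter); same axes as the panel, z square out of the face. It lies up to 12 mm to either side of the holder's middle, in the window of the shut frame
- lid (a joint): opening angle of the blue clamp frame (rad): 0 fully shut (parallel to the panel), about 0.5 to 0.95 at the start; it grows as the front edge rises. It stays where it is left (about 1 N at the tab moves it); from 0.09 to 0.045 rad a sprung catch resists with about 5 N at the tab, below that it snaps in by itself, and a hard stop follows at 0
- lid_hinge (a point): middle of the hinge line, fixed in the holder, 62 mm up the slope from the bed's middle and 6 mm above the bed face; axes as the holder's (hinge line along y)
- lid_press (a point): point to press: centre of the black pad on top of the frame's front thumb tab, 120 mm from the hinge, moves with the frame; x axis along the frame towards the hinge, z square out of its top. Frame 7 mm thick, 104 mm wide (y), window 74 x 70 mm; its solid front bar with the tab reaches from 21 mm inward of this point to 16 mm outward, and the tab is 40 mm wide
- stand: fixed grey block 64 x 64 x 55 mm with an upright through hole of 18 mm; origin at the centre of its underside
- probe: pen-type thickness gauge, 130 mm long, about 0.1 kg: round white barrel 24 mm in diameter from 45 to 127 mm along its axis, steel snout 15 mm in diameter from 10 to 45 mm, sprung brass tip with a round end of 7 mm. Origin at the end of the tip when it is not pressed in; z along the pen, from tip to cap. It stands upright in the stand, its shoulder (the barrel's lower end) on the block's top, its tip 10 mm above the bench
- tip (a joint): how far the gauge's tip is pressed in (m): 0 free, 0.008 fully in; the spring gives 0.8 N at 0 and 4 N at 0.008, then it is stopped hard
- tip_point (a point): end of the brass tip (moves with the tip, along the pen); z along the pen
- beaker: 50 ml glass beaker with dark contents, 61 x 65 x 82 mm, a bystander; origin at the centre of its underside
- dropper: dropper bottle with red teat, 30 x 30 x 86 mm, a bystander; origin at the centre of its underside
- vial: slim clear bottle with white cap, 31 x 31 x 114 mm, a bystander; origin at the centre of its underside
- clip: red crocodile clip, 12 x 68 x 11 mm, a bystander; origin at the centre of its underside
Not all that is in view belongs to the job. What is shaped like the probe but pink is not meant. Leave any brown look-alike of the stand alone.

How it is judged:
By the outcome, as a careful person would: the job done as asked, in the order asked, and still so for the second after the job is handed in, while the arm keeps its last pose, push and grip.
It also fails if it takes over 58 s, if anything falls off the work surface, if the arm or the gripper's body presses on something with over 40 N, if the wrist force passes 120 N, or if a joint passes its speed limit or range.

## Working session

There is one attempt and no reset: what is moved stays moved. The work goes in short steps, Python scripts to look and compute and a shell command to move; the robot and the scene stay as the last step left them, time stands still between calls to the robot, and variables do not carry over. Pictures are saved under pics/ and viewed, about 8 in all and at most 12, crops included, and the job is handed in when it is done.

```bash
mkdir -p pics; ls; python3 - <<'E'
from rig import robot,camera,camera_info
import cv2,numpy as np
for n in("top","side"):
    im=camera(n); cv2.imwrite(f"pics/{n}0.png",im[:,:,::-1]); i=camera_info(n)
    R=cv2.Rodrigues(np.array(i["rvec"],float))[0]; print(n,np.array(i["camera_matrix"]).tolist(),(-R.T@np.array(i["tvec"]).ravel()).round(3),R.round(3).tolist())
o=robot.get_obs();print(o)
E
```

```text
pics
top [[392.76332974819496, 0.0, 320.6746314553526], [0.0, 392.76332974819496, 204.17932728966792], [0.0, 0.0, 1.0]] [0.402 0.002 1.102] [[-0.005, -1.0, -0.018], [-0.985, 0.008, -0.175], [0.175, 0.017, -0.984]]
side [[489.37678837911324, 0.0, 323.9393989754228], [0.0, 489.37678837911324, 198.9693734039076], [0.0, 0.0, 1.0]] [0.438 1.121 0.833] [[-0.992, -0.127, 0.003], [-0.074, 0.556, -0.828], [0.104, -0.821, -0.561]]
{'time': 0.1, 'q': array([ 9.69486283e-01,  5.28368416e-01,  1.43376191e+00, -1.86694101e-05,
        1.18138721e+00, -1.78530862e-01]), 'joint_velocities': array([-4.98123617e-04, -4.40285228e-04, -3.93047066e-03,  1.17915713e-05,
        2.25718510e-03, -3.68682248e-04]), 'joint_torque': array([-7.75488606e-04, -4.40988994e+01, -1.77149910e+01,  6.34677010e-02,
        5.33580082e-02, -6.03375065e-05]), 'position': array([0.25606935, 0.56944539, 0.2326763 ]), 'tool_rot': array([ 0.14772996,  0.69162004, -0.14899353,  0.69111396]), 'ft_force': array([ 1.02978027,  0.53896809, -0.00707791]), 'moment': array([ 0.04931456, -0.05530972, -0.02200573]), 'grip_width': 0.0871761700602307}
```

View pics/top0.png

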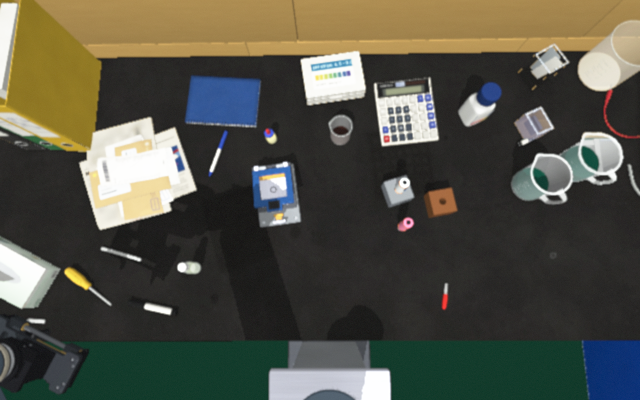

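View pics/side0.png

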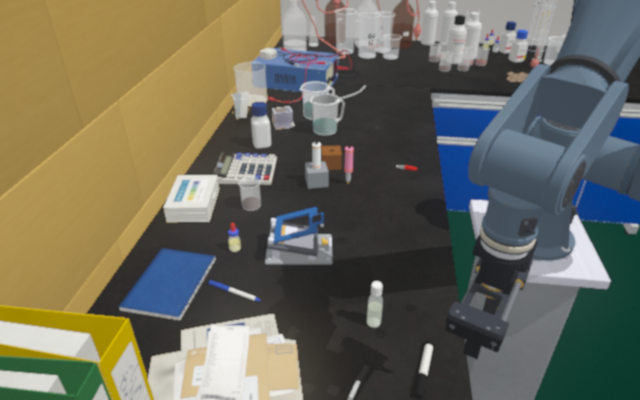

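Candidates in top view: white pen in the grey block at (402,187) is the target. Pink pen at (405,225) and brown block at (440,202) are the look-alikes, and the markers at (120,255) and (158,308) are also not meant. The holder with the blue frame is at (276,193), and the blue book at (223,100) isn't it. Next, a close crop.

```bash
python3 - <<'E'
import cv2,numpy as np
t=cv2.imread("pics/top0.png");s=cv2.imread("pics/side0.png")
f=lambda im,x,y,w,h,k:cv2.resize(im[y:y+h,x:x+w],None,fx=k,fy=k,interpolation=cv2.INTER_CUBIC)
a=f(t,240,150,65,90,6);b=f(s,255,195,90,75,5)  # 390x540, 450x375
c=f(t,375,165,90,72,4);d=f(s,290,130,80,65,4)
W=np.zeros((600,800,3),np.uint8)
a=f(t,242,150,66,84,5);W[:420,:330]=a
b=f(s,257,198,90,75,5);W[:375,340:790]=b
c=f(t,375,165,90,70,2.5);W[422:597,:225]=c
d=f(s,290,132,85,70,3);W[380:590,340:595]=d
cv2.imwrite("pics/crop0.png",W)
E
```

```text
(no output)
```

View pics/crop0.png

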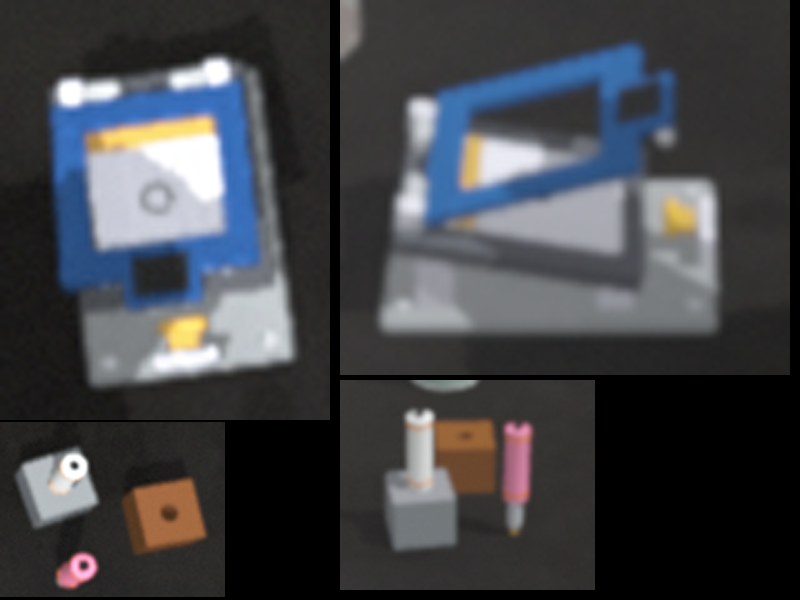

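The crop confirms the choice: the white pen is in the grey block, with pink and brown beside it. The frame is open, tab pad at about top (274,204) and side (316.6,218.6). The ring is at about top (273,189). Now measuring.

```bash
cat > h.py <<'E'
import cv2,numpy as np
from rig import robot,camera,camera_info
from scipy.spatial.transform import Rotation as Ro
C={}
for n in("top","side"):
    i=camera_info(n);K=np.array(i["camera_matrix"],float);R=cv2.Rodrigues(np.array(i["rvec"],float))[0];t=np.array(i["tvec"],float).ravel()
    C[n]=(K,R,t,-R.T@t)
def ray(n,p):
    K,R,t,c=C[n];d=R.T@np.linalg.solve(K,[p[0],p[1],1]);return c,d/np.linalg.norm(d)
def onplane(n,p,P,N=(0,0,1)):
    c,d=ray(n,p);N=np.array(N,float);return c+d*(N@(np.array(P)-c))/(N@d)
def onz(n,p,z): return onplane(n,p,[0,0,z])
def tri(pt,ps):
    M=np.zeros((3,3));b=np.zeros(3)
    for n,p in(("top",pt),("side",ps)):
        c,d=ray(n,p);A=np.eye(3)-np.outer(d,d);M+=A;b+=A@c
    x=np.linalg.solve(M,b);return x,[np.linalg.norm((x-ray(n,p)[0])-((x-ray(n,p)[0])@ray(n,p)[1])*ray(n,p)[1]) for n,p in(("top",pt),("side",ps))]
def proj(n,X):
    K,R,t,c=C[n];v=K@(R@np.array(X)+t);return v[:2]/v[2]
E
python3 - <<'E'
from h import *
T=lambda u,v:(242+u/5-.4,150+v/5-.4)
S=lambda u,v:(257+(u-340)/5-.4,198+v/5-.4)
a=onz("top",T(70,92),.068);b=onz("top",T(217,72),.068);print("hinge",a,b,np.linalg.norm(a-b))
f=[onz("top",T(*p),.008) for p in((90,386),(296,362))];print("foot front",f,np.linalg.norm(f[0]-f[1]))
yv=a-b;yv/=np.linalg.norm(yv);fv=f[0]-f[1];fv/=np.linalg.norm(fv)
print("yaw",np.degrees(np.arctan2(-yv[0],yv[1])),np.degrees(np.arctan2(-fv[0],fv[1])))
# side: foot near edge bottom corners
g=[onz("side",S(*p),.0) for p in((380,330),(717,330))];d=g[0]-g[1];print("side edge",g,np.linalg.norm(d),np.degrees(np.arctan2(d[1],d[0])))
print("hinge side/top tri",tri(T(70,92),S(412,205)),tri(T(217,72),S(423,105)))
print("pad",tri(T(160,272),S(638,103)))
# stand & pen
t=cv2.imread("pics/top0.png");s=cv2.imread("pics/side0.png")
Tc=lambda u,v:(375+u/2.5-.3,165+(v-422)/2.5-.3)
Sc=lambda u,v:(290+(u-340)/3-.3,132+(v-380)/3-.3)
print("pen cap",tri(Tc(74,466),Sc(420,414)))
print("pen base side z.055",onz("side",Sc(421,482),.055))
print("stand top corners",[onz("top",Tc(*p),.055)[:2].round(4) for p in((17,477),(38,526),(99,503),(80,452))])
print("pink",tri(Tc(84,566),Sc(518,427)))
E
```

```text
hinge [0.6877657  0.19594221 0.068     ] [0.6982363  0.11572986 0.068     ] 0.08089285940161105
foot front [array([0.53361865, 0.19186377, 0.008     ]), array([0.54634248, 0.07605907, 0.008     ])] 0.1165016044270034
yaw 7.437114040217278 6.2701171863439855
side edge [array([7.03242268e-01, 2.11809219e-01, 1.11022302e-16]), array([5.33745829e-01, 1.89457515e-01, 1.11022302e-16])] 0.1709638601455441 7.512318466780248
hinge side/top tri (array([0.68667508, 0.1955186 , 0.07002027]), [np.float64(0.0005139288810306154), np.float64(0.0005139288810304101)]) (array([0.69754733, 0.11535493, 0.07159723]), [np.float64(0.0003276922783322983), np.float64(0.00032769227833234565)])
pad (array([0.5809935 , 0.14032062, 0.10265616]), [np.float64(0.0003927665728525375), np.float64(0.0003927665728522832)])
pen cap (array([ 0.62722017, -0.19222083,  0.13869883]), [np.float64(0.00025745303987641005), np.float64(0.00025745303987630147)])
pen base side z.055 [ 0.62736414 -0.19921722  0.055     ]
stand top corners [array([ 0.6353, -0.1467]), array([ 0.581 , -0.1676]), array([ 0.6057, -0.2343]), array([ 0.6627, -0.2163])]
pink (array([ 0.52784117, -0.20027051,  0.12660694]), [np.float64(0.00012951170220342788), np.float64(0.00012951170220312506)])
```

```bash
cat >> h.py <<'E'
def rel(P):
    o=robot.get_obs();R=Ro.from_quat(o["tool_rot"]).as_matrix();d=R.T@(np.array(P)-o["position"])*100
    print("t",round(o["time"],2),"pos",o["position"].round(4),"toolY",R[:,1].round(3),"toolZ",R[:,2].round(3),"down",R[:,0].round(3),"F",o["ft_force"].round(2),"w",round(o["grip_width"],4),"-> cm tool",d.round(2))
E
python3 -c "
from h import *
rel([.578,.140,.20])"
```

```text
t 0.1 pos [0.2561 0.5694 0.2327] toolY [ 0.41   0.912 -0.002] toolZ [ 0.912 -0.41  -0.   ] down [-0.001 -0.002 -1.   ] F [ 1.03  0.54 -0.01] w 0.0872 -> cm tool [  3.3  -25.95  46.98]
```

```bash
python3 -m inch '[[[0.3,-2.0,3.6,0,0],[0.3,-2.0,3.6,0,0],[0.3,-2.0,3.6,0,0],[0.3,-2.0,3.6,0,0],[0.3,-2.0,3.6,0,0],[0.3,-2.0,3.6,0,0],[0.3,-2.0,3.6,0,0],[0.3,-2.0,3.6,0,0]]]' 10; python3 -m inch '[[[0,-2.0,3.6,0,0],[0,-2.0,3.6,0,0],[0,-2,3.6,0,0],[0,0,0,-0.11,0],[0,0,0,-0.11,0],[0,0,0,-0.11,0],[0,0,0,-0.11,0],[0,0,0,-0.11,0]]]'; python3 -c "
from h import *
rel([.578,.140,.13])"
```

```text
time: 0.77
position: [0.4516, 0.3072, 0.2047]
tool_rot: [0.143, 0.694, -0.142, 0.691]
ft_force: [1.3, 0.6, -0.8]
grip_width: 0.0416
time: 1.43
position: [0.5335, 0.1955, 0.1999]
tool_rot: [-0.054, 0.708, 0.053, 0.702]
ft_force: [-1.2, 0.4, 0.5]
grip_width: 0.0006
t 1.43 pos [0.5335 0.1955 0.1999] toolY [-0.152  0.988 -0.001] toolZ [ 0.988  0.152 -0.008] down [-0.008 -0.002 -1.   ] F [-1.18  0.38  0.52] w 0.0006 -> cm tool [ 6.97 -6.16  3.61]
```

```bash
python3 -m inch '[[[0.9,-3,1.8,0,0],[1.5,-3,1.8,0,0],[2.2,0,0,0,0],[1,0,0,0,0],[0,0,0,0,0]]]'; python3 -c "
from h import *
rel([.578,.140,.11])"
```

```text
time: 1.85
position: [0.5794, 0.14, 0.1414]
tool_rot: [-0.056, 0.707, 0.056, 0.702]
ft_force: [-0.5, -0.4, -0.1]
grip_width: 0.0006
t 1.85 pos [0.5794 0.14   0.1414] toolY [-0.158  0.987 -0.   ] toolZ [ 0.987  0.158 -0.007] down [-0.007 -0.001 -1.   ] F [-0.5  -0.44 -0.1 ] w 0.0006 -> cm tool [ 3.14  0.02 -0.12]
```

```bash
python3 -m inch '[[[1.2,0,-0.1,0,0],[1.2,0,0,0,0],[1.2,0,-0.1,0,0],[1.2,0,0,0,0],[1.2,0,-0.1,0,0],[1,0,0,0,0],[0.5,0,0,0,0]]]'; python3 -c "
from h import *
rel([.574,.140,.054])"
```

```text
time: 2.43
position: [0.575, 0.1432, 0.0661]
tool_rot: [-0.058, 0.706, 0.058, 0.703]
ft_force: [0.3, -2.6, 6.0]
grip_width: 0.0006
t 2.43 pos [0.575  0.1432 0.0661] toolY [-0.163  0.987 -0.001] toolZ [ 0.987  0.163 -0.005] down [-0.004 -0.001 -1.   ] F [ 0.26 -2.6   5.97] w 0.0006 -> cm tool [ 1.21 -0.3  -0.15]
```

```bash
python3 -m inch '[[[0.5,0,0,0,0],[0.5,0,0,0,0],[0.3,0,0,0,0],[0.3,0,0,0,0],[0.3,0,0,0,0]]]'; python3 -c "
from h import *
rel([.574,.140,.054])"
```

```text
time: 2.85
position: [0.5756, 0.1438, 0.0565]
tool_rot: [-0.06, 0.705, 0.058, 0.704]
ft_force: [-5.1, -1.3, 17.1]
grip_width: 0.0005
t 2.85 pos [0.5756 0.1438 0.0565] toolY [-0.167  0.986 -0.003] toolZ [ 0.986  0.167 -0.002] down [-0.002 -0.003 -1.   ] F [-5.13 -1.34 17.12] w 0.0005 -> cm tool [ 0.25 -0.35 -0.22]
```

```bash
python3 -m inch '[[[0.3,0,0,0,0],[0.3,0,0,0,0]]]'; python3 -m inch '[[[-2,0,0,0,0],[-3,0,0,0,0],[-3,0,0,0,0],[-2,-4,0,0,0],[-1,-4,0,0,0],[0,-4,0,0,0],[0,-4,0,0,0],[0,-4,0,0,0]]]'; python3 - <<'E'
from h import *
rel([.625,-.192,.20])
t=camera("top")[:,:,::-1];s=camera("side")[:,:,::-1]
f=lambda im,x,y,w,h,k:cv2.resize(im[y:y+h,x:x+w],None,fx=k,fy=k,interpolation=cv2.INTER_CUBIC)
W=np.zeros((425,790,3),np.uint8);W[:420,:330]=f(t,242,150,66,84,5);W[:375,340:790]=f(s,257,198,90,75,5)
cv2.imwrite("pics/shut.png",W);cv2.imwrite("pics/t1.png",t)
E
```

```text
time: 3.02
position: [0.5756, 0.1437, 0.0565]
tool_rot: [-0.061, 0.705, 0.058, 0.705]
ft_force: [-4.9, -2.3, 17.2]
grip_width: 0.0004
time: 3.68
position: [0.6094, -0.0456, 0.1743]
tool_rot: [-0.066, 0.702, 0.065, 0.706]
ft_force: [0.2, 0.6, -0.5]
grip_width: 0.0007
t 3.68 pos [ 0.6094 -0.0456  0.1743] toolY [-0.184  0.983 -0.001] toolZ [0.983 0.184 0.004] down [ 0.005 -0.001 -1.   ] F [ 0.23  0.63 -0.48] w 0.0007 -> cm tool [ -2.56 -14.68  -1.14]
```

View pics/shut.png

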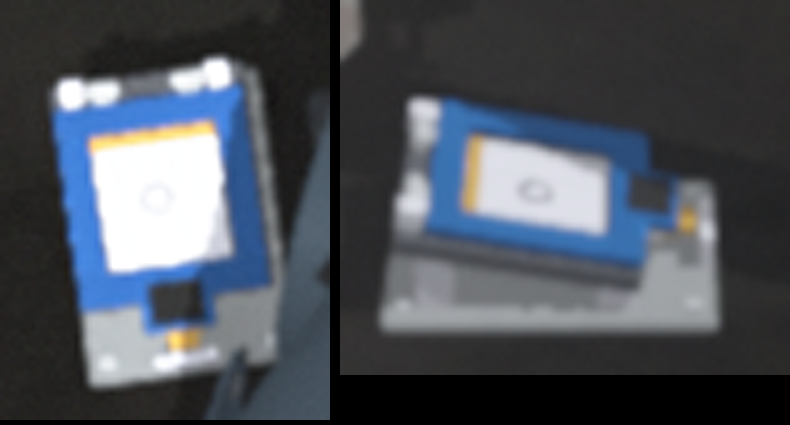

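The frame lies flat on the panel. The pad is at crop (175,301)/(651,194), the ring at (157,198)/(536,191).

```bash
python3 - <<'E'
from h import *
T=lambda u,v:(242+u/5-.4,150+v/5-.4)
S=lambda u,v:(257+(u-340)/5-.4,198+v/5-.4)
print("pad",tri(T(175,301),S(651,194)));print("ring",tri(T(157,198),S(536,191)))
for yaw in(6.5,7.5):
    c,s=np.cos(np.radians(yaw)),np.sin(np.radians(yaw));ex=np.array([c,s,0]);ey=np.array([-s,c,0]);ez=np.array([0,0,1.])
    H=np.array([.692,.1556,0])-.0594*ex
    up=ex*np.cos(np.radians(12))+ez*np.sin(np.radians(12));n=-ex*np.sin(np.radians(12))+ez*np.cos(np.radians(12))
    P=H+.046*ez+.0025*n
    r=onplane("top",T(157,198),P,n);print(yaw,"H",H,"ring top",r,"side",onplane("side",S(536,191),P,n),"loc y",(r-H)@ey)
    hi=H+np.array([0,0,.046])+.062*up+.006*n;print("padshut exp",hi-.12*up+.0035*n)
E
```

```text
pad (array([0.5749071 , 0.13988382, 0.04473596]), [np.float64(0.0006832366751597421), np.float64(0.0006832366751594134)])
ring (array([0.63244253, 0.15015079, 0.04861533]), [np.float64(8.983705291943363e-06), np.float64(8.983705291938964e-06)])
6.5 H [0.63298183 0.14887573 0.        ] ring top [0.63246345 0.15016976 0.04847751] side [0.63248599 0.14997822 0.04847766] loc y 0.0013443986244218034
padshut exp [0.57465149 0.14222983 0.04323352]
7.5 H [0.63310818 0.14784674 0.        ] ring top [0.63246201 0.15016883 0.0484841 ] side [0.63248447 0.14998577 0.04848376] loc y 0.0023865649943056936
padshut exp [0.57490271 0.14018385 0.04323352]
```

```bash
python3 -m inch '[[[-1.2,-3.6,-0.3,0.06,1],[-1.2,-3.6,-0.3,0,1],[0,-3.6,0,0,1],[0,-3.4,0,0,1],[0,0,0,0,1],[0,0,0,0,1]]]'; python3 -c "
from h import *
rel([.626,-.192,.102])"
```

```text
time: 4.28
position: [0.6226, -0.1927, 0.1972]
tool_rot: [-0.04, 0.704, 0.04, 0.708]
ft_force: [-0.2, 0.1, -0.4]
grip_width: 0.0327
t 4.28 pos [ 0.6226 -0.1927  0.1972] toolY [-0.113  0.994 -0.   ] toolZ [0.994 0.113 0.006] down [ 0.006  0.    -1.   ] F [-0.22  0.07 -0.42] w 0.0327 -> cm tool [9.52 0.04 0.3 ]
```

```bash
python3 -m inch '[[[0,0,0.3,0,1],[0,0,0,0,1],[0,0,0,0,1],[0,0,0,0,1],[0,0,0,0,1],[0,0,0,0,1],[0,0,0,0,1],[0,0,0,0,1]]]'; python3 -m inch '[[[2,0,0,0,1],[2,0,0,0,1],[2,0,0,0,1],[2,0,0,0,1],[1.3,0,0,0,1],[0,0,0,0,1]]]';  python3 -c "
from h import *
rel([.626,-.192,.102])"
```

```text
time: 4.95
position: [0.6248, -0.1838, 0.1961]
tool_rot: [-0.041, 0.705, 0.044, 0.706]
ft_force: [-0.4, 0.5, 0.6]
grip_width: 0.0833
time: 5.45
position: [0.6279, -0.1839, 0.1029]
tool_rot: [-0.043, 0.703, 0.043, 0.709]
ft_force: [0.3, -0.5, 0.1]
grip_width: 0.0871
t 5.45 pos [ 0.6279 -0.1839  0.1029] toolY [-0.121  0.993 -0.   ] toolZ [0.993 0.121 0.009] down [ 0.009  0.001 -1.   ] F [ 0.3  -0.51  0.11] w 0.0871 -> cm tool [ 0.09 -0.78 -0.29]
```

```bash
python3 -m inch '[[[0,-0.8,-0.2,0,1],[0,0,0,0,1],[0,0,0,0,1]]]';  python3 -c "
from h import *
rel([.626,-.192,.102])"
```

```text
time: 5.7
position: [0.6271, -0.1931, 0.1035]
tool_rot: [-0.043, 0.703, 0.043, 0.709]
ft_force: [-0.1, 0.4, 0.6]
grip_width: 0.0867
t 5.7 pos [ 0.6271 -0.1931  0.1035] toolY [-0.121  0.993 -0.   ] toolZ [0.993 0.121 0.009] down [ 0.009  0.001 -1.   ] F [-0.07  0.45  0.64] w 0.0867 -> cm tool [ 0.15  0.12 -0.1 ]
```

Close firmly enough to lift.

```bash
python3 -m inch '[[[0,0,0,0,0],[0,0,0,0,0],[0,0,0,0,0],[0,0,0,0,0],[0,0,0,0,0],[0,0,0,0,0],[0,0,0,0,0],[0,0,0,0,0]]]' 12;  python3 -m inch '[[[0,0,0,0,0],[0,0,0,0,0],[0,0,0,0,0]]]'; python3 -c "
from h import *
rel([.626,-.192,.102])"
```

```text
time: 6.37
position: [0.6296, -0.1946, 0.1085]
tool_rot: [-0.044, 0.7, 0.041, 0.712]
ft_force: [0.4, -0.2, -0.3]
grip_width: 0.0418
time: 6.62
position: [0.6294, -0.1941, 0.1083]
tool_rot: [-0.044, 0.7, 0.042, 0.712]
ft_force: [0.3, -0.1, 1.6]
grip_width: 0.0232
t 6.62 pos [ 0.6294 -0.1941  0.1083] toolY [-0.121  0.993 -0.005] toolZ [0.993 0.121 0.016] down [ 0.016 -0.003 -1.   ] F [ 0.28 -0.11  1.62] w 0.0232 -> cm tool [ 0.63  0.26 -0.32]
```

```bash
python3 -m inch '[[[-0.6,0,0,0,0],[-0.6,0,0,0,0],[-0.6,0,0,0,0],[0,0,0,0,0]]]'; python3 -c "
from h import *
rel([.6094,-.1965,.1263])"
```

```text
time: 6.95
position: [0.6287, -0.1936, 0.1268]
tool_rot: [-0.044, 0.701, 0.042, 0.711]
ft_force: [0.8, -0.2, -1.0]
grip_width: 0.0235
t 6.95 pos [ 0.6287 -0.1936  0.1268] toolY [-0.121  0.993 -0.003] toolZ [0.993 0.121 0.014] down [ 0.015 -0.001 -1.   ] F [ 0.83 -0.21 -0.97] w 0.0235 -> cm tool [ 0.02 -0.05 -1.95]
```

```bash
python3 -m inch '[[[0,0,-0.5,0,0],[0,0,-0.5,0,0],[0,0,-0.5,0,0],[0,0,-0.5,0,0],[0,0,0,0,0]]]'; python3 - <<'E'
from h import *
rel([.6094,-.1965,.1263])
s=camera("side")[:,:,::-1];t=camera("top")[:,:,::-1];cv2.imwrite("pics/s2.png",s);cv2.imwrite("pics/t2.png",t)
f=lambda im,x,y,w,h,k:cv2.resize(im[y:y+h,x:x+w],None,fx=k,fy=k,interpolation=cv2.INTER_CUBIC)
cv2.imwrite("pics/tilt.png",f(s,265,110,120,90,6))
E
```

```text
time: 7.37
position: [0.6092, -0.1955, 0.1273]
tool_rot: [-0.043, 0.698, 0.042, 0.713]
ft_force: [0.5, 1.1, -1.5]
grip_width: 0.0236
t 7.37 pos [ 0.6092 -0.1955  0.1273] toolY [-0.12   0.993 -0.004] toolZ [0.993 0.12  0.021] down [ 0.021 -0.001 -1.   ] F [ 0.52  1.08 -1.53] w 0.0236 -> cm tool [ 0.1  -0.1   0.01]
```

View pics/tilt.png

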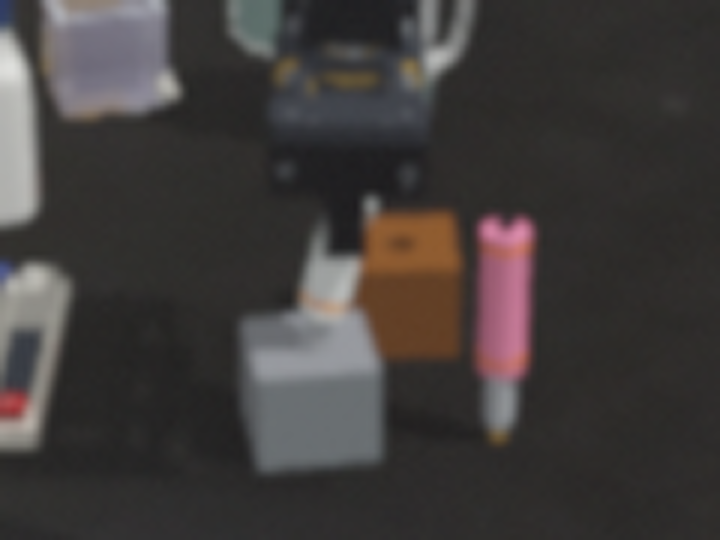

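The pen is tilted about the jaw axis, cap towards the robot. Grip firmly, lift out and carry to the panel.

```bash
python3 -m inch '[[[0,0,0,0,0],[0,0,0,0,0],[-0.8,0,0,0,0],[-1,0,0,0,0],[-1.5,0,0,0,0],[-2,0,0,0,0],[-2,0,0,0,0],[-2,0,0,0,0]]]' 40; python3 -c "
from h import *
n=np.array([-.2079*.9925,-.2079*.122,.978]);r=np.array([.6325,.1501,.0485])
rel(r+.131*n-[0,0,.008])"
```

```text
time: 8.13
position: [0.6024, -0.195, 0.221]
tool_rot: [-0.042, 0.705, 0.044, 0.707]
ft_force: [-0.1, -0.1, -1.5]
grip_width: 0.0231
t 8.13 pos [ 0.6024 -0.195   0.221 ] toolY [-0.122  0.993  0.003] toolZ [0.993 0.122 0.004] down [ 0.003  0.003 -1.   ] F [-0.05 -0.08 -1.54] w 0.0231 -> cm tool [ 5.34 33.87  4.44]
```

```bash
python3 -m inch '[[[0,2,0.3,0,0],[0,3.6,0.5,0,0],[0,3.6,0.5,0,0],[0,3.6,0.5,0,0],[0,3.6,0.5,0,0],[0,3.6,0.5,0,0],[0,3.6,0.5,0,0],[0,3.6,0.5,0,0]]]'; python3 -m inch '[[[0,3.6,0.4,0,0],[0,2,0.2,0,0],[0,0.9,0,0,0],[1,0,0,0,0],[1,0,0,0,0],[1,0,0,0,0],[0,0,0,0,0]]]'; python3 - <<'E'
from h import *
n=np.array([-.2079*.9925,-.2079*.122,.978]);r=np.array([.6325,.1501,.0485])
rel(r+.131*n-[0,0,.008])
s=camera("side")[:,:,::-1];t=camera("top")[:,:,::-1];cv2.imwrite("pics/s3.png",s);cv2.imwrite("pics/t3.png",t)
f=lambda im,x,y,w,h,k:cv2.resize(im[y:y+h,x:x+w],None,fx=k,fy=k,interpolation=cv2.INTER_CUBIC)
W=np.zeros((600,800,3),np.uint8);W[:,:480]=f(s,260,150,80,100,6);W[:400,485:800]=f(t,245,140,63,80,5)
cv2.imwrite("pics/over.png",W)
E
```

```text
time: 8.8
position: [0.6112, 0.0752, 0.2353]
tool_rot: [-0.044, 0.699, 0.032, 0.713]
ft_force: [0.4, -0.8, -1.2]
grip_width: 0.0231
time: 9.38
position: [0.6083, 0.1469, 0.2067]
tool_rot: [-0.049, 0.699, 0.034, 0.713]
ft_force: [-0.8, -0.4, -2.0]
grip_width: 0.0236
t 9.38 pos [0.6083 0.1469 0.2067] toolY [-0.116  0.993 -0.021] toolZ [0.993 0.117 0.019] down [ 0.021 -0.019 -1.   ] F [-0.81 -0.42 -2.04] w 0.0236 -> cm tool [ 3.8   0.1  -0.36]
```

View pics/over.png

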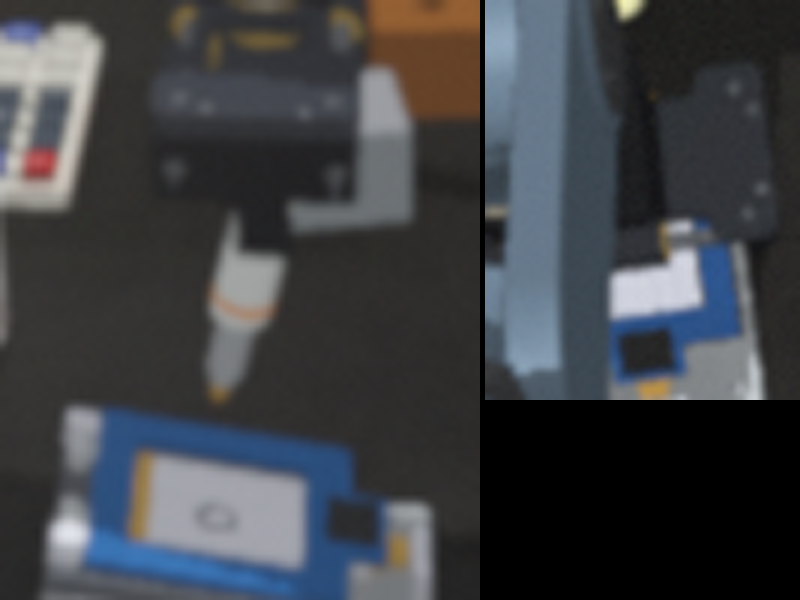

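```bash
cat >> h.py <<'E'
def axis(img,rows,c0,c1,bg=None):
    g=img.astype(float).max(2);pts=[]
    for r in range(*rows):
        v=g[r,c0:c1];m=v>(np.percentile(v,20)+v.max())/2
        x=np.arange(c0,c1)[m];b=np.percentile(v,20);h=(v.max()-b)/2+b
        l,rr=x[0],x[-1]   # subpixel edges
        le=l-(g[r,l]-h)/max(g[r,l]-g[r,l-1],1);re=rr+(g[r,rr]-h)/max(g[r,rr]-g[r,rr+1],1)
        pts.append(((le+re)/2,r,re-le))
    return np.array(pts)
def tilt(p1,p2,toolY,n=np.array([-.2079*.9925,-.2079*.122,.978])):
    m=np.cross(ray("side",p1)[1],ray("side",p2)[1]);d=np.cross(m,toolY);d/=np.linalg.norm(d);d*=np.sign(d[2])
    return d,np.degrees(np.arccos(d@n))
E
python3 - <<'E'
from h import *
s=cv2.imread("pics/s3.png");p=axis(s,(193,216),288,314);print(p.round(2).tolist())
o=robot.get_obs();Y=Ro.from_quat(o["tool_rot"]).as_matrix()[:,1]
k=np.polyfit(p[:,1],p[:,0],1);res=p[:,0]-np.polyval(k,p[:,1]);print(k,res.round(1))
d,e=tilt((np.polyval(k,194),194),(np.polyval(k,215),215),Y);print(d,e,"tilt about y",np.degrees(np.arctan2(-d[:2]@[.9925,.122],d[2])),"roll",np.degrees(np.arctan2(d[:2]@[-.122,.9925],d[2])))
E
```

```text
[[301.23, 193.0, 10.24], [301.21, 194.0, 10.74], [301.01, 195.0, 10.83], [300.77, 196.0, 10.83], [300.45, 197.0, 10.94], [300.18, 198.0, 10.92], [299.98, 199.0, 10.86], [299.89, 200.0, 10.78], [299.83, 201.0, 10.54], [299.75, 202.0, 9.89], [299.72, 203.0, 8.83], [299.43, 204.0, 7.92], [298.79, 205.0, 7.18], [298.24, 206.0, 6.83], [297.99, 207.0, 6.73], [297.77, 208.0, 6.67], [297.48, 209.0, 6.68], [297.24, 210.0, 6.67], [297.16, 211.0, 6.25], [297.09, 212.0, 5.67], [296.82, 213.0, 5.06], [296.41, 214.0, 4.15], [296.12, 215.0, 3.53]]
[-2.39496803e-01  3.47751603e+02] [-0.3 -0.1 -0.  -0.  -0.1 -0.2 -0.1  0.   0.2  0.4  0.6  0.5  0.1 -0.2
 -0.2 -0.2 -0.2 -0.2 -0.1  0.1  0.1 -0.1 -0.1]
[-0.21600794 -0.00413518  0.97638285] 1.663508650243252 tilt about y 12.412352286132759 roll 1.3053711748594816
```

```bash
python3 - <<'E'
from h import *
s=cv2.imread("pics/s3.png");print([(r,int(s[r,294:299,2].max()),int(s[r,294:299,0].max())) for r in range(211,221)])
o=robot.get_obs();R=Ro.from_quat(o["tool_rot"]).as_matrix();G=o["position"]-.008*R[:,0]
d=np.array([-.216,-.0041,.9764])
for L in(.100,.104,.106,.108,.112): print(L,G-L*d,proj("side",G-L*d))
d0=onplane("side",(299.83,201.5),G,R[:,2]) ;print("shoulder",proj("side",G-.061*d))
E
```

```text
[(211, 123, 129), (212, 122, 128), (213, 120, 121), (214, 122, 99), (215, 119, 67), (216, 99, 52), (217, 68, 49), (218, 52, 48), (219, 50, 54), (220, 50, 77)]
0.1 [0.63085523 0.14742641 0.11862448] [295.80430278 213.12315728]
0.104 [0.63171923 0.14744281 0.11471888] [295.50761437 214.36905589]
0.106 [0.63215123 0.14745101 0.11276608] [295.35968274 214.99027265]
0.108 [0.63258323 0.14745921 0.11081328] [295.21202513 215.61033865]
0.112 [0.63344723 0.14747561 0.10690768] [294.91752898 216.84703119]
shoulder [298.75590036 200.72836497]
```

```bash
python3 -m inch '[[[1,0.2,0.1,0,0],[1,0.15,0,0,0],[1,0,0,0,0],[1,0,0,0,0],[0.6,0,0,0,0],[0,0,0,0,0]]]'; python3 - <<'E'
from h import *
rel([.6325,.1501,.1])
s=camera("side")[:,:,::-1];t=camera("top")[:,:,::-1];cv2.imwrite("pics/s4.png",s);cv2.imwrite("pics/t4.png",t)
f=lambda im,x,y,w,h,k:cv2.resize(im[y:y+h,x:x+w],None,fx=k,fy=k,interpolation=cv2.INTER_CUBIC)
W=np.zeros((600,800,3),np.uint8);W[:,:480]=f(s,260,165,80,100,6);W[:400,485:800]=f(t,245,140,63,80,5)
cv2.imwrite("pics/near.png",W)
E
```

```text
time: 9.98
position: [0.6126, 0.146, 0.1573]
tool_rot: [-0.047, 0.698, 0.032, 0.714]
ft_force: [0.3, 0.1, -2.1]
grip_width: 0.023
t 9.98 pos [0.6126 0.146  0.1573] toolY [-0.111  0.994 -0.022] toolZ [0.994 0.111 0.022] down [ 0.024 -0.019 -1.   ] F [ 0.26  0.12 -2.09] w 0.023 -> cm tool [5.77 0.31 1.9 ]
```

View pics/near.png

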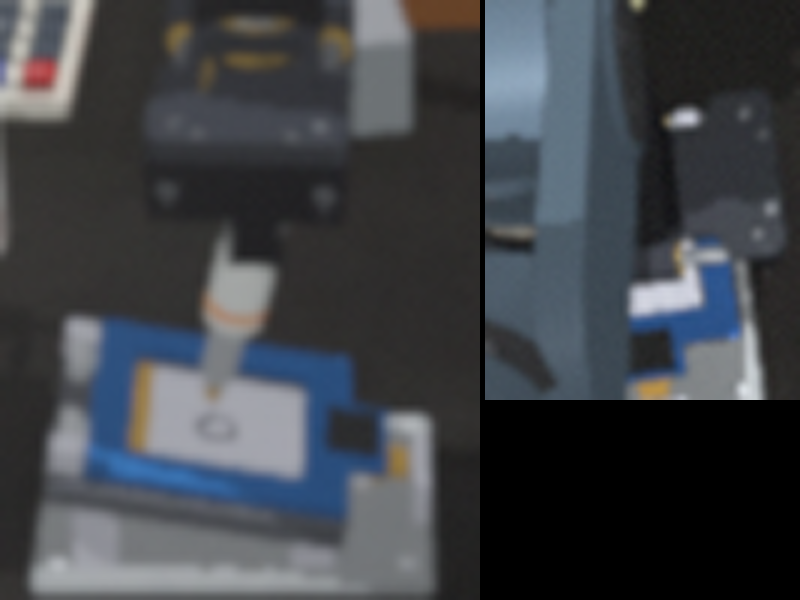

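```bash
python3 - <<'E'
from h import *
s=cv2.imread("pics/s4.png");p=axis(s,(198,212),284,310)
o=robot.get_obs();R=Ro.from_quat(o["tool_rot"]).as_matrix();Y=R[:,1]
k=np.polyfit(p[:,1],p[:,0],1)
d,e=tilt((np.polyval(k,197),197),(np.polyval(k,215),215),Y);print("d (barrel only)",d,e)
d,e=tilt((p[3,0],p[3,1]),(295.27,230.9),Y);print("barrel-tip",d,e)
G=o["position"]-.008*R[:,0];d=np.array([-.216,-.0041,.9764])
n=np.array([-.2079*.9925,-.2079*.122,.978]);r=np.array([.6325,.1501,.0485])
tip=onplane("side",(295.27,230.9),G-.111*d,Y);print("tip on jaw plane",tip,"model",G-.111*d)
x=r-tip;print("need",x,"gap",-(x@n),"lateral",x+n*(-(x@n)), "tool cm",R.T@x*100,"n in tool",R.T@n)
E
```

```text
d (barrel only) [0.67709094 0.09165195 0.73016969] 55.10530971923188
barrel-tip [0.14809814 0.03843937 0.98822536] 20.779810476699296
tip on jaw plane [0.63407284 0.14659451 0.06162414] model [0.63696636 0.14684131 0.05821879]
need [-0.00157284  0.00350549 -0.01312414] gap 0.012599784652848353 lateral [-0.00417269  0.00318591 -0.00080155] tool cm [ 1.30085821  0.39466973 -0.14851928] n in tool [-0.98238332 -0.02393005 -0.18453776]
```

```bash
python3 -m inch '[[[0.2,0.2,-0.2,0,0],[0.2,0.2,-0.15,0,0],[0.3,0,0.06,0,0],[0.3,0,0.05,0,0],[0,0,0,0,0],[0,0,0,0,0]]]'; python3 - <<'E'
from h import *
rel([.61103,.1495,.14418])
F=[]
for i in range(4): s=camera("side");F.append(robot.get_obs()["ft_force"])
print(np.mean(F,0),np.std(F,0));s=s[:,:,::-1]
rel([.61103,.1495,.14418])
cv2.imwrite("pics/s5.png",s)
cv2.imwrite("pics/near2.png",cv2.resize(s[185:250,265:345],None,fx=9,fy=9,interpolation=cv2.INTER_CUBIC))
E
```

```text
time: 10.58
position: [0.6118, 0.1509, 0.1497]
tool_rot: [-0.047, 0.695, 0.032, 0.716]
ft_force: [0.4, 0.3, -1.8]
grip_width: 0.0232
t 10.58 pos [0.6118 0.1509 0.1497] toolY [-0.112  0.994 -0.022] toolZ [0.993 0.112 0.029] down [ 0.031 -0.019 -0.999] F [ 0.4   0.33 -1.76] w 0.0232 -> cm tool [ 0.56 -0.12 -0.1 ]
[ 0.29363362  0.50525508 -1.22897908] [0.58973026 0.50254313 0.47769565]
t 10.78 pos [0.6118 0.1508 0.1498] toolY [-0.111  0.994 -0.022] toolZ [0.993 0.112 0.029] down [ 0.031 -0.019 -0.999] F [ 0.34  0.64 -1.01] w 0.023 -> cm tool [ 0.56 -0.11 -0.11]
```

View pics/near2.png

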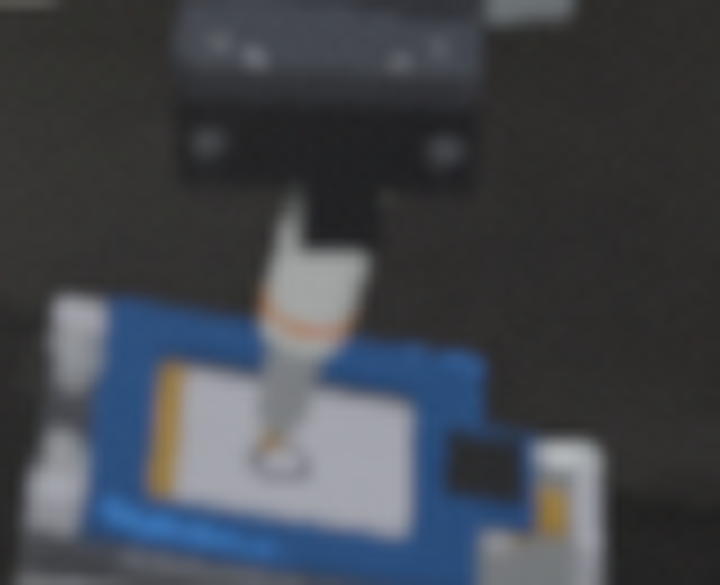

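```bash
cat > need.py <<'E'
from h import *
import sys
def need(px):
    o=robot.get_obs();R=Ro.from_quat(o["tool_rot"]).as_matrix();Y=R[:,1];G=o["position"]-.008*R[:,0]
    # pen direction in tool frame, from s3 measurement (tool then)
    d=R@np.array([-.981,0,-.1945])
    n=np.array([-.2079*.9925,-.2079*.122,.978]);r=np.array([.6325,.1501,.0485])
    tip=onplane("side",px,G,Y);x=r-tip;g=-(x@n);lat=x+n*g
    print("d",d,"err",np.degrees(np.arccos(d@n/np.linalg.norm(d))),"tip",tip,"L",np.linalg.norm(G-tip),"gap",g,"lat world",lat,"tool cm lat",R.T@lat*100,"tool -n",-R.T@n)
need([float(a) for a in sys.argv[1:]])
E
python3 need.py 294.55 234.2; python3 -c "
from scipy.spatial.transform import Rotation as R
import numpy as np
print(R.from_quat([-0.049, 0.699, 0.034, 0.713]).as_matrix().T@[-.216,-.0041,.9764])"
```

```text
d [-0.2235348  -0.00330594  0.97478845] err 1.8904627973451595 tip [0.63531788 0.15132556 0.054461  ] L 0.10604834846849381 gap 0.005217326219752502 lat world [-0.00389443 -0.00135789 -0.00085845] tool cm lat [ 0.07630393 -0.08959461 -0.40450487] tool -n [0.98326184 0.02390277 0.17980168]
[-9.80443539e-01 -6.18420193e-04 -1.96875226e-01]
```

```bash
python3 -m inch '[[[0,-0.1,-0.2,0,0],[0,0,-0.2,0,0],[0.2,0,0.04,0,0],[0.2,0,0.04,0,0],[0,0,0,0,0]]]'; python3 - <<'E'
from h import *
rel([.6077,.1496,.1446])
F=[]
for i in range(6): s=camera("side");F.append(robot.get_obs()["ft_force"])
print(np.mean(F,0),np.std(F,0))
E
```

```text
time: 11.2
position: [0.6087, 0.149, 0.1459]
tool_rot: [-0.047, 0.695, 0.032, 0.717]
ft_force: [-0.5, 0.5, -1.3]
grip_width: 0.0233
t 11.2 pos [0.6087 0.149  0.1459] toolY [-0.111  0.994 -0.022] toolZ [0.993 0.112 0.029] down [ 0.032 -0.019 -0.999] F [-0.5   0.53 -1.27] w 0.0233 -> cm tool [ 0.12  0.07 -0.09]
[ 0.1526763  -0.05404424 -1.28654397] [0.28256305 0.35970431 0.47984721]
```

```bash
python3 -m inch '[[[0.2,0.03,0.04,0,0],[0.2,0.03,0.03,0,0],[0,0,0,0,0]]]'; python3 - <<'E'
from h import *
F=[]
for i in range(6): s=camera("side");F.append(robot.get_obs()["ft_force"])
rel([.6098,.1496,.1399])
print(np.mean(F,0),np.std(F,0))
E
```

```text
time: 11.75
position: [0.6101, 0.1496, 0.1426]
tool_rot: [-0.047, 0.694, 0.032, 0.717]
ft_force: [-1.0, 0.1, 0.6]
grip_width: 0.0232
t 12.05 pos [0.6101 0.1496 0.1429] toolY [-0.111  0.994 -0.023] toolZ [0.993 0.112 0.031] down [ 0.034 -0.019 -0.999] F [-0.62 -0.06  0.59] w 0.0227 -> cm tool [ 0.3   0.01 -0.04]
[-0.46744899 -0.15745844  0.01027876] [0.33311866 0.3639456  0.35054624]
```

```bash
python3 -m inch '[[[0.15,0,0.01,0,0],[0.15,0,0.01,0,0],[0,0,0,0,0]]]'; python3 - <<'E'
from h import *
F=[]
for i in range(6): s=camera("side");F.append(robot.get_obs()["ft_force"])
rel([.6098,.1496,.1399])
print(np.mean(F,0),np.std(F,0))
s=s[:,:,::-1];cv2.imwrite("pics/s6.png",s)
cv2.imwrite("pics/touch.png",cv2.resize(s[185:250,265:345],None,fx=9,fy=9,interpolation=cv2.INTER_CUBIC))
E
```

```text
time: 12.3
position: [0.6107, 0.1496, 0.1402]
tool_rot: [-0.047, 0.694, 0.032, 0.718]
ft_force: [-1.4, -0.4, 0.7]
grip_width: 0.0232
t 12.6 pos [0.6107 0.1496 0.1404] toolY [-0.111  0.994 -0.023] toolZ [0.993 0.112 0.032] down [ 0.035 -0.019 -0.999] F [-1.54 -0.21  0.67] w 0.0231 -> cm tool [ 0.04  0.01 -0.09]
[-0.68427991 -0.40224047  1.18487381] [0.55365011 0.36279919 0.23959787]
```

View pics/touch.png

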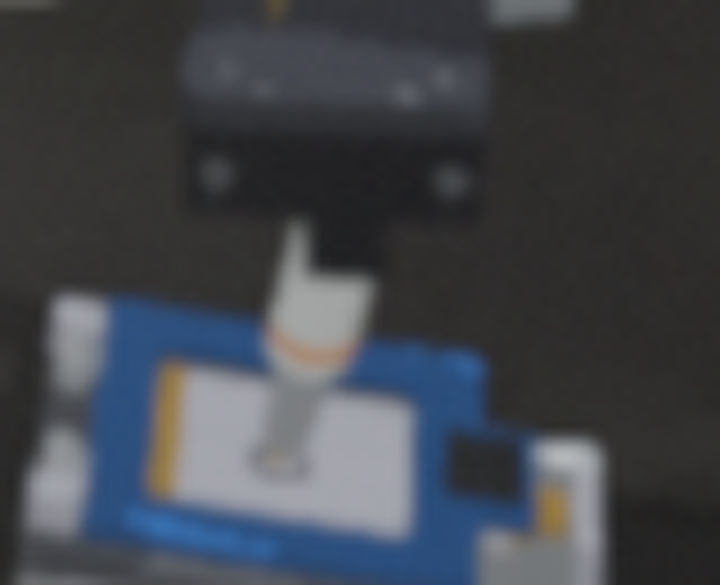

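The tip sits inside the ring and the snout is clear of the panel. The force points to about 4 mm of tip travel, and the pose is steady, so I'm handing in.

```bash
python3 -c "
from h import *
rel([.6107,.1496,.1402]);print(robot.hand_in())"
```

```text
t 12.6 pos [0.6107 0.1496 0.1404] toolY [-0.111  0.994 -0.023] toolZ [0.993 0.112 0.032] down [ 0.035 -0.019 -0.999] F [-1.54 -0.21  0.67] w 0.0231 -> cm tool [ 0.02 -0.    0.  ]
the job is handed in; nothing more can be done
None
```

I pressed the blue frame shut first, then put the white gauge's tip inside the ring. I handed in at 12.6 s, still holding the gauge there with a 40 N grip.

- **Frame:** it held against a firm 17 N stop. Two camera views put the pad within about 1.5 mm of its shut height.
- **Tilting the pen:** the tool can only point straight down. I gripped the pen in the stand, lifted it partway and pulled sideways against the hole, so it swivelled in the jaws to match the slope.
- **Squareness:** measured over the panel, the pen was about 1.7° off square. The tool drifted slightly afterwards, so at the end I estimate about 2°. I did not correct that.
- **Position:** by eye in the last side picture, the tip is about 1 mm from the ring's centre. The arm hid the ring from the top camera, so this rests on one view.
- **Tip travel:** the force of about 2.6 N suggests roughly 4.4 mm in, and the arm's position gives about 3.4 to 4 mm. Both are partway of the 8 mm. The force reading is noisy, about ±0.5 N.
- **Other items:** nothing else was touched knowingly, but I took no final overview picture to confirm it.

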